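# Load the red sample plate under the clips of the viewing stage

### The arm

A 6-joint arm with a two-finger parallel gripper is mounted at the origin on the work surface. World frame = base frame: x ahead of the robot, y to its left, z up, the work surface at z = 0. Lengths are in m, angles in rad, forces in N, time in s.
With the tool pointing down it reaches from about 0.325 to 1 m from the base axis. Payload 5.1 kg.
Tool frame: the origin (TCP) lies midway between the tips of the shut fingers; the grasp point (between the pads) lies 19 mm behind it (r.grasp_offset is the distance from the TCP to the grasp point, in m); y points along the fingers, z is the direction in which the jaws open and shut, and the axes are right-handed (so a half turn about y gives the same grasp; the last joint's range is limited). The gripper opens to 85 mm and grips with 20 to 120 N. Pads are 22 mm wide; open, the fingers measure 114 mm over their backs; the gripper's body (76 mm by 85 mm) begins 54 mm behind the grasp point. The pads swing forward as they close: fully open they stand 13 mm farther back than shut.
Start: joints at [-1.257, 0.124, 1.65, -0, 1.367, -0.083], TCP at [0.251, -0.599, 0.204] pointing down, gripper open.
Joint ranges: [-2.61, 2.61], [-1.02, 2.33], [0.03, 2.71], [-1.35, 4.49], [0.32, 2.68], [-2.91, 2.91]. Speed limits (rad/s): [2.57, 2.57, 3.14, 3.14, 3.14, 3.14].

### API

Orientations are given as a 3x3 rotation matrix whose columns are the frame's x, y, z axes.
In Python, from bench import r gives the robot as it stands.
- The arm moves only by the shell command python3 -m jog 'ROWS' [OPENING] [FORCE]. ROWS is a JSON object of lists of equal length, an entry for each row: "xyz": the shift along the tool's x, y, z in mm, a list of three; "spin": the turn about the tool's y in rad. A call has exactly 8 rows; each row is the pose to reach, as a shift and turn from the pose commanded when the call began, along the tool's axes at that moment; what a row does not reach only later rows make up. A row lasts 1/12 s, in which the tool goes at most 41.7 mm and 7.16 degrees, less where a joint would pass 70% of its speed; a pose out of reach is approached as far as the arm can. A call with a gripper value outside its range is refused whole. OPENING is the closure in counts, from 0 (fully open) to 255 (shut), set as the call begins (- or left out, the last holds). The fingers move at their own pace and stop on an object; FORCE is the grip in N (left out, the last holds). Time passes only in rows, so rows that repeat a pose let the fingers close, or fill a call up. It gives the time, the measured TCP pose, the force and the opening at its end, in the units of the state.
- r.get_obs(): the state, without advancing time (a new reading comes with each control period).
- r.get_image(name): name is "scene" or "top" or "wrist"; returns (picture, depth): 384x512x3 uint8, red, green, blue; 384x512 float32, m along the optical axis (not along the pixel's ray), 0 where there is no reading.
- r.camera_params(name): a dict with "camera_matrix" (3x3 intrinsics, pixels), "pose" (4x4, takes a point from camera to world coordinates); the wrist camera has in their place "T_tool_cam" (4x4, takes a point from camera to tool coordinates, whose origin is the TCP and whose axes are the tool frame's). Camera axes: x right, y down, z forward; pixel columns grow to the right and rows downward; lengths in m; the calibration is good to about 2 mm. A picture is of the moment at which its call begins: read the wrist's pose just before it. camera_params takes no time and is no camera call.
- r.close_job(): hands the job in, once; it reports no verdict.
Trained networks look in the newest picture that a camera, given by its name, has taken for a name from the list of things; names that differ only in an ending like _2 or _b are one class to them, and where a whole thing is asked for, a point or a joint stands for the part that bears it (a point fixed in the world has none). Each returns a list of dicts, best first, with "conf" (0 to 1); they miss things now and then, are a little off and sometimes report something else, mostly with a low value. They report only what shows in the picture. A call takes as long as a camera call. They do not tell look-alikes from the thing itself.
- r.cut_out(camera, query): "mask" (384x512 bool, what is visible of it) and "at" ([column, row] in pixels, amid what is visible of it).
The state is a dict: "clock": time; "q": joint angles; "dq": joint speeds; "joint_torque": joint torques, N m; "eef_pos": TCP position; "ee_rot": TCP orientation; "ft_force": force on the tool from outside, world axes, zero at the start; "ft_torque": the same for the moment, N m; "grip_width": finger opening in m.
Only numpy, scipy, OpenCV 4.12 (cv2) and the standard library are available. Lean on these libraries where they do the work, as an engineer would, in place of code of your own. Each camera call takes 0.05 s, during which the arm holds its last target.

### The job

Take the glass sample plate with the red grip, set it on the lit viewing stage with its steel nose towards the two sprung clips, and slide it in under both clips until the nose meets the stop and the clips have snapped down onto the glass behind the nose bar. Leave it lying there, released; keep the plate level enough not to tip over, leave the blue plate alone, and do not push the other things on the table about.

Things in the scene. Friction and masses are not known exactly. Their poses are not given: they have to be found in the camera images.
- plate_red: The plate to load, red grip and red disc: 140 mm long (its x), 60 wide, clear glass 5 thick, about 0.17 kg. Origin: centre of the underside; +x points to the nose, a round steel bar 9 mm thick across the full width, axis at x = +65, front at +69.5, standing 4 above the glass. Upright grip block, 16 (x) by 30 (y), centred at x = -52, its top 41 above the underside.
- plate_red_grip (a point): Centre of the top of the red plate's grip block (plate x = -52 mm, 41 mm above the plate's underside).
- stage: Grey viewing stage with a white lit panel, fixed, 260 mm long (x), 110 wide, flat top 22 above its origin (centre of the underside). Plates slide in along its +x. Rails 7 high, inner faces y = +-32.5, run from x = +30 to +90; flared mouths open to about y = +-44 at x = 0; nearer, the top is open. A plate with its origin at x = -60 lies flat, wholly before the clips.
- stage_stop (a point): Centre of the near face of the end stop, a small black block 14 mm high on the stage's centre line, face at stage x = +79.5 mm; this point is 4.5 mm above the stage top. The plate's nose bar meets it when the plate is home.
- stage_home (a point): On the stage top (stage x = +10, y = 0, z = 22 mm): where the plate's origin lies when it is home, its axes along the stage's. Pushing the plate there along +x lifts the clips by itself, with about 5 to 10 N in all. Glass, stage and clips are smooth (friction about 0.2); pressing down on the plate adds drag.
- clip_left (a joint): Angle (rad) of the sprung steel clip at stage y = +20 mm: 0 down on the empty stage, grows as its tip rises; about 0.16 with the tip on top of a nose bar, 0.08 when snapped down on a plate's glass. Light spring, 1 to 2 N at the tip. Hinge at stage x = +115, z = 40.5 mm; the arm, 12 mm wide, reaches back 50 mm to the tip.
- clip_right (a joint): The same for the clip at stage y = -20 mm.
- clip_left_bead (a point): Underside of the left clip's rounded tip: stage x = +65 mm, 1 mm above the stage top when down. From it a lip slants up towards the open end, to stage x = +41 mm, about 12 mm above the top, so that a plate's nose lifts the clip.
- clip_right_bead (a point): The same for the right clip.
- plate_blue: The other plate, not to be used, with a blue grip and blue disc; same shape and size as the red plate.
- ribbon: White ribbon reel lying flat, 100 mm in diameter, 26 mm high; origin: centre of the underside. Bystander.
- magnifier: Hand lens lying flat, about 155 mm long, ring 68 mm in diameter at its +x end, 12 mm high; origin under the middle. Bystander.
- jar: Small glass jar with yellow cap, 60 mm in diameter, 75 mm high; origin: centre of the underside. Bystander.
- woodbox: Open wooden box 100 by 190 by 65 mm high; origin: centre of the underside. Bystander.
- bobbin: Upright orange bobbin, 44 mm in diameter, 50 mm high; origin: centre of the underside. Bystander.
- seamtool: Hand tool with green handle lying flat, 150 mm long; origin under the middle. Bystander.
Not all that is in view belongs to the job. What is shaped like the plate_red but brown or orange is not meant.

How it is judged:
At the end, for the whole second after the job is handed in: The red plate lies flat on the stage, nose first, at rest and released, within about 4.5 mm of the end stop, within 5 mm of the centre line and 0.1 rad of the stage's axis, with both clips down on its glass behind the nose bar (clip angles 0.045 to 0.115 rad) (x of plate_red in the frame of stage between 0.0055 and 0.0125 m and y of plate_red in the frame of stage between -0.005 and 0.005 m and z of plate_red in the frame of stage between 0.019 and 0.025 m and x of plate_red_grip in the frame of stage below -0.03 m and angle between the x axis of plate_red and the x axis of stage, either way round below 0.1 rad and angle between plate_red's own z axis and vertical below 0.05 rad and value of joint clip_left between 0.045 and 0.115 rad and value of joint clip_right between 0.045 and 0.115 rad and linear speed of plate_red below 0.02 m/s); the robot touches nothing.
It fails at once if the red plate tipped by more than about 45 degrees (angle between plate_red's own z axis and vertical above 0.8 rad).
It fails at once if the blue plate or another bystander moved by more than 40 mm (distance of any of plate_blue, ribbon, magnifier, jar, woodbox, bobbin, seamtool from where it was at the start of the episode above 0.04 m).
It also fails if it takes over 45 s, if anything falls off the work surface, if the arm or the gripper's body presses on something with over 40 N, if the wrist force passes 120 N, or if a joint passes its speed limit or range.

## Working session

There is one attempt and no reset: what is moved stays moved. The work goes in short steps, Python scripts to look and compute and a shell command to move; the robot and the scene stay as the last step left them, time stands still between calls to the robot, and variables do not carry over. Pictures are saved under pics/ and viewed, and the job is handed in when it is done.

```bash
ls; mkdir -p pics
python3 - <<'E'
from bench import r
import cv2,numpy as np
o=r.get_obs(); print(o['clock'],o['eef_pos'],np.round(o['ee_rot'],3).tolist(),o['grip_width'])
for n in ("scene","top"):
    im,d=r.get_image(n); cv2.imwrite(f"pics/{n}0.png",im[:,:,::-1])
    np.savez(f"pics/{n}0.npz",im=im,d=d)
    print(n,np.round(r.camera_params(n)['camera_matrix'],1).tolist(),np.round(r.camera_params(n)['pose'],3).tolist())
E
```

```text
pics
0.0 [ 0.25095225 -0.59887142  0.2026242 ] [[-0.922, -0.001, 0.386], [-0.386, 0.002, -0.922], [-0.0, -1.0, -0.002]] 0.08539365159547177
scene [[385.9, 0.0, 259.0], [0.0, 385.9, 188.0], [0.0, 0.0, 1.0]] [[0.418, 0.619, -0.665, 1.273], [0.908, -0.3, 0.292, -0.303], [-0.019, -0.726, -0.687, 0.765], [0.0, 0.0, 0.0, 1.0]]
top [[367.2, 0.0, 253.9], [0.0, 367.2, 185.6], [0.0, 0.0, 1.0]] [[0.004, -0.986, 0.168, 0.379], [-1.0, -0.004, -0.001, -0.005], [0.001, -0.168, -0.986, 1.148], [0.0, 0.0, 0.0, 1.0]]
```

View pics/scene0.png

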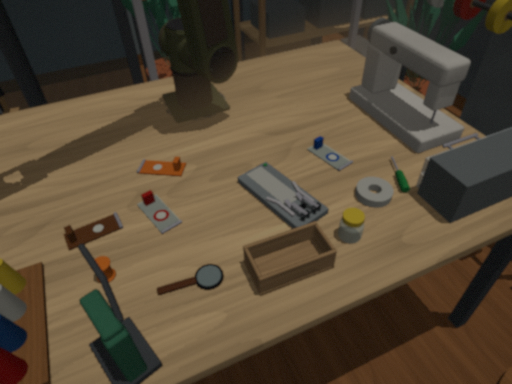

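View pics/top0.png

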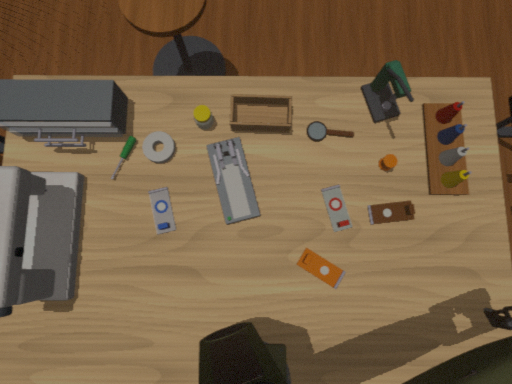

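```bash
cat > h.py <<'E'
import numpy as np,cv2
from bench import r
def proj_px(cp,u,v,z,pose=None):
    K=cp['camera_matrix'];T=cp['pose'] if pose is None else pose
    d=T[:3,:3]@np.linalg.solve(K,np.array([u,v,1.0])); o=T[:3,3]
    return o+d*(z-o[2])/d[2]
def w2p(cp,P,pose=None):
    K=np.array(cp['camera_matrix']);T=np.array(cp['pose'] if pose is None else pose)
    c=(np.atleast_2d(P)-T[:3,3])@T[:3,:3]; p=c@K.T; return p[:,:2]/p[:,2:]
def cloud(cp,d,pose=None):
    K=np.array(cp['camera_matrix']);T=np.array(cp['pose'] if pose is None else pose)
    v,u=np.indices(d.shape); c=np.stack([(u-K[0,2])/K[0,0]*d,(v-K[1,2])/K[1,1]*d,d],-1)
    return c@T[:3,:3].T+T[:3,3]
def wristpose():
    o=r.get_obs(); T=np.eye(4);T[:3,:3]=o['ee_rot'];T[:3,3]=o['eef_pos']
    return T@np.array(r.camera_params('wrist')['T_tool_cam'])
E
python3 - <<'E'
from h import *
z=np.load('pics/top0.npz');im=z['im'];d=z['d']
a=cv2.resize(im[170:300,290:420],None,fx=5,fy=5,interpolation=cv2.INTER_CUBIC)[:590]
b=cv2.resize(im[125:235,190:280],None,fx=5,fy=5,interpolation=cv2.INTER_CUBIC)
cv2.imwrite('pics/a.png',a[:,:,::-1]);cv2.imwrite('pics/b.png',b[:,:,::-1])
cp=r.camera_params('top')
r.get_image('top')
for n in ['plate_red','plate_red_grip','stage','clip_left','clip_right','stage_stop','clip_left_bead','plate_blue']:
    for q in r.cut_out('top',n)[:3]:
        m=q['mask']; P=cloud(cp,d)[m]; 
        print(n,round(q['conf'],2),q['at'],m.sum(),np.round(np.median(P,0),3), cv2.minAreaRect((P[:,:2]*1000).astype(np.float32)))
        if n in('plate_red_grip','stage') : print(np.round(np.percentile(P[:,2],[5,50,95]),3))
E
```

```text
plate_red 0.95 [322.5, 269.1] 953 [ 0.32  -0.211  0.005] ((349.3561706542969, -149.16159057617188), (284.4332580566406, 72.46278381347656), 64.15397644042969)
plate_red 0.91 [389.2, 212.2] 857 [ 0.491 -0.431  0.004] ((457.8115539550781, -249.85699462890625), (66.29032897949219, 509.6009826660156), 10.509085655212402)
plate_red 0.58 [333.1, 209.7] 878 [ 0.503 -0.261  0.004] ((468.53033447265625, -142.75018310546875), (142.10723876953125, 314.6636962890625), 16.640979766845703)
plate_red_grip 0.79 [316.8, 268.3] 922 [ 0.32  -0.209  0.005] ((350.5992736816406, -145.92245483398438), (277.8780517578125, 70.47575378417969), 64.44287109375)
[0.    0.005 0.039]
plate_red_grip 0.76 [338.4, 207.1] 871 [ 0.503 -0.262  0.005] ((474.81512451171875, -142.8270721435547), (139.52877807617188, 313.2408447265625), 14.01108169555664)
[0.001 0.005 0.039]
plate_red_grip 0.64 [390.3, 213.6] 870 [ 0.491 -0.434  0.004] ((492.234130859375, -435.84759521484375), (61.83343505859375, 148.88185119628906), 5.614797592163086)
[0.    0.004 0.038]
stage 0.67 [231.3, 181.6] 2910 [0.584 0.061 0.022] ((545.817016601562
[... 340 characters left out ...]
2441406), (68.75253295898438, 11.212478637695312), 15.430388450622559)
stage_stop 0.61 [234.3, 182.0] 2926 [0.585 0.062 0.022] ((549.5565185546875, 52.334312438964844), (359.9474182128906, 114.9926528930664), 15.256393432617188)
clip_left_bead 0.65 [220.2, 154.7] 78 [0.658 0.102 0.039] ((660.5752563476562, 101.69461822509766), (66.0271987915039, 11.410122871398926), 14.166893005371094)
plate_blue 0.71 [161.7, 208.1] 857 [0.494 0.281 0.006] ((428.17657470703125, 183.89447021484375), (369.45135498046875, 128.72874450683594), 56.15419006347656)
plate_blue 0.67 [156.2, 141.6] 761 [0.693 0.296 0.026] ((568.0921630859375, 158.14990234375), (496.5999755859375, 96.36742401123047), 47.84951400756836)
```

View pics/a.png

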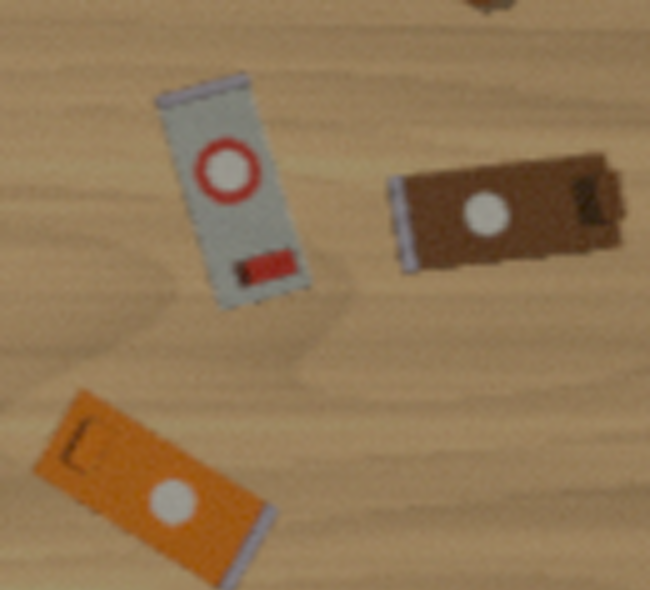

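View pics/b.png

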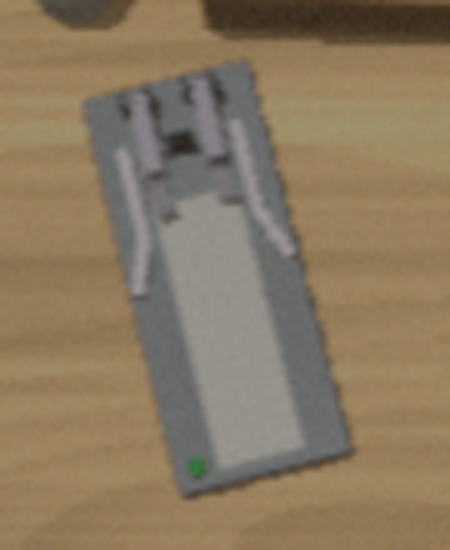

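Run:
```python
from h import *
cp=r.camera_params('top')
def c(pts,off,z): return [proj_px(cp,off[0]+(u+.5)/5-.5,off[1]+(v+.5)/5-.5,z) for u,v in pts]
P=c([(85,100),(250,62),(352,450),(183,495)],(190,125),.022)
print(np.round(P,4)); 
far=(P[0]+P[1])/2;near=(P[2]+P[3])/2;ctr=(far+near)/2;a=far-near
print('stage',ctr,np.linalg.norm(a),np.arctan2(a[1],a[0]),np.linalg.norm(P[0]-P[1]))
s=np.r_[(ctr[:2]),np.arctan2(a[1],a[0])]
P=c([(155,100),(248,75)],(290,170),.006)+c([(310,285),(224,308)],(290,170),.004)
far=(P[0]+P[1])/2;near=(P[2]+P[3])/2;a=far-near;ctr=near+a/np.linalg.norm(a)*.07
print('plate',ctr,np.linalg.norm(a),np.arctan2(a[1],a[0]),np.linalg.norm(P[0]-P[1]))
g=c([(237,267),(290,250),(299,274),(245,284)],(290,170),.041);print('grip',np.round(g,3),np.mean(g,0))
p=np.r_[ctr[:2],np.arctan2(a[1],a[0])]
# depth-based
d=np.load('pics/top0.npz')['d'];im=np.load('pics/top0.npz')['im']
C=cloud(cp,d); 
m=(im[...,0]>120)&(im[...,1]<60)&(C[...,0]>.42)&(C[...,0]<.6)&(C[...,1]>-.35)&(C[...,1]<-.2)&(C[...,2]>.033)
print('red top',m.sum(),C[m].mean(0),C[m].std(0))
np.savez('est.npz',s=s,p=p)
def T(q,pt): 
    R=np.array([[np.cos(q[2]),-np.sin(q[2])],[np.sin(q[2]),np.cos(q[2])]]);pt=np.array(pt,float)
    return np.c_[pt[:,:2]@R.T+q[:2],pt[:,2]]
im=cv2.resize(im,None,fx=5,fy=5,interpolation=cv2.INTER_CUBIC)[:,:,::-1].copy()
def dr(q,pts):
    uv=(w2p(cp,T(q,pts))+.5)*5-.5
    cv2.polylines(im,[np.round(uv).astype(int).reshape(-1,1,2)],True,(0,255,0),1)
dr(s,[(-.13,-.055,.022),(.13,-.055,.022),(.13,.055,.022),(-.13,.055,.022)])
for sg in(1,-1):
  dr(s,[(.03,sg*.0325,.029),(.09,sg*.0325,.029)]);dr(s,[(.03,sg*.0325,.029),(.0,sg*.044,.029)])
  dr(s,[(.115,sg*.02,.0405),(.065,sg*.02,.025)])
dr(p,[(-.07,-.03,.005),(.07,-.03,.005),(.07,.03,.005),(-.07,.03,.005)])
dr(p,[(-.06,-.015,.041),(-.044,-.015,.041),(-.044,.015,.041),(-.06,.015,.041)])
cv2.imwrite('pics/ov.png',np.hstack([im[610:1200,930:1420],im[870:1460,1550:1850]]))
```

```text
[[ 0.7012  0.1443  0.022 ]
 [ 0.7266  0.04    0.022 ]
 [ 0.4798 -0.0252  0.022 ]
 [ 0.4519  0.0781  0.022 ]]
stage [0.58987553 0.05931051 0.022     ] 0.2566214337787087 0.2590827663486257 0.10737965942014537
plate [ 0.50552486 -0.26371294  0.00502988] 0.13593837624267874 0.275633609420875 0.06133306704890123
grip [[ 0.454 -0.256  0.041]
 [ 0.464 -0.289  0.041]
 [ 0.45  -0.293  0.041]
 [ 0.444 -0.261  0.041]] [ 0.45284584 -0.27482627  0.041     ]
red top 35 [ 0.45455782 -0.27722364  0.04012271] [0.00393905 0.00716151 0.00129886]
```

View pics/ov.png

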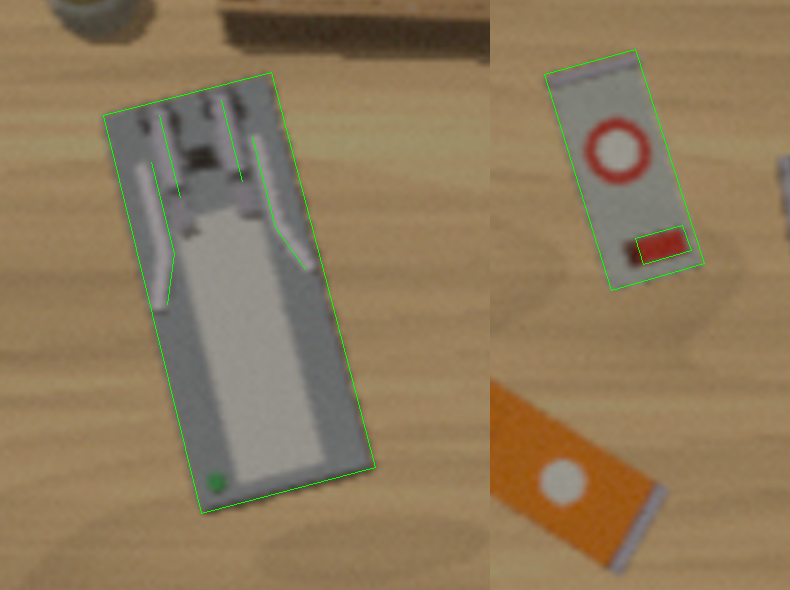

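The candidates in the top view are red (336,208), orange (320,267), brown (391,212) and blue (162,211). The close crop shows clear glass with a red grip and red ring only at (336,208), so that is plate_red. Its grip is at about (0.455, -0.277). The stage is at (0.59, 0.06) with yaw 0.259, clips at the far end.

```bash
python3 -m jog '{"xyz":[[-26,4,-18],[-52,8,-36],[-78,12,-54],[-104,16,-72],[-130,20,-90],[-156,24,-108],[-182,28,-126],[-208,32,-144]],"spin":[-0.12,-0.24,-0.36,-0.48,-0.6,-0.72,-0.84,-0.96]}' 0 60
cat >> h.py <<'E'
def go(x,y,z,yaw=None):
    o=r.get_obs();R=o['ee_rot'];d=R.T@(np.array([x,y,z])-o['eef_pos'])
    cy=np.arctan2(R[1,2],R[0,2]); s=None if yaw is None else -((yaw-cy+np.pi)%(2*np.pi)-np.pi)
    print('clock',o['clock'],'pos',np.round(o['eef_pos'],4),'yawz',round(cy,4),'-> mm',np.round(d*1000,1),'spin',s,'F',np.round(o['ft_force'],1),'w',o['grip_width'],'tilt',np.round(R[:,1],4))
E
python3 -c "
from h import *
go(.455,-.277,.15,.2756)"
```

```text
clock: 1.22
eef_pos: [0.388, -0.385, 0.172]
ee_rot: [[-0.207, 0.0, 0.978], [-0.978, -0.0, -0.207], [0.0, -1.0, 0.0]]
ft_force: [0.8, -0.4, -0.4]
grip_width: 0.0856
clock 1.2167 pos [ 0.388 -0.385  0.172] yawz -0.2082 -> mm [-119.5   22.    43.2] spin -0.48382972935287993 F [ 0.8 -0.4 -0.4] w 0.08559949396760864 tilt [ 4.e-04 -4.e-04 -1.e+00]
```

```bash
python3 -m jog '{"xyz":[[-24,4,9],[-48,9,17],[-72,13,26],[-96,18,35],[-119,22,43],[-119,22,43],[-119,22,43],[-119,22,43]],"spin":[-0.12,-0.24,-0.36,-0.484,-0.484,-0.484,-0.484,-0.484]}' 0 60
python3 - <<'E'
from h import *
T=wristpose();im,d=r.get_image('wrist');cv2.imwrite('pics/w1.png',im[:,:,::-1]);np.savez('pics/w1.npz',im=im,d=d,T=T)
go(.455,-.277,.15,.2756)
cp=r.camera_params('wrist');C=cloud(cp,d,T)
a=im.astype(int)
m=(a[...,0]>90)&(a[...,1]<.5*a[...,0])&(a[...,2]<.5*a[...,0])&(C[...,2]>.036)&(C[...,2]<.046)&(d>0)
P=C[m];print(m.sum(),P.mean(0),cv2.minAreaRect((P[:,:2]*1000).astype(np.float32)))
E
```

```text
clock: 1.88
eef_pos: [0.4547, -0.2794, 0.1502]
ee_rot: [[0.267, 0.0, 0.964], [-0.964, -0.001, 0.267], [0.001, -1.0, -0.0]]
ft_force: [-0.4, 0.2, 0.2]
grip_width: 0.0853
clock 1.9333 pos [ 0.4545 -0.2799  0.1503] yawz 0.2693 -> mm [-2.6  0.3  1.2] spin -0.006266283453561172 F [ 0.4 -0.5 -0.1] w 0.08562662200337451 tilt [ 3.e-04 -7.e-04 -1.e+00]
1081 [ 0.40659435 -0.22746808  0.04150693] ((406.546875, -226.28636169433594), (24.637311935424805, 176.9831085205078), 43.317901611328125)
```

View pics/w1.png

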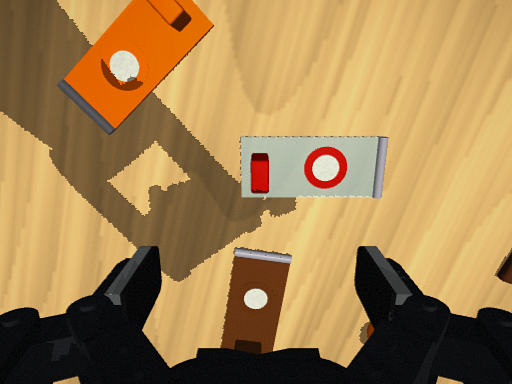

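Run:
```python
from h import *
z=np.load('pics/w1.npz');im=z['im'];d=z['d'];T=z['T']
cp=r.camera_params('wrist');C=cloud(cp,d,T);a=im.astype(int)
m=(a[...,0]>90)&(a[...,1]<.3*a[...,0])&(C[...,2]>.037)&(C[...,2]<.045)&(d>0)
m[:150]=0;m[:,:240]=0;m[200:]=0;m[:,280:]=0
P=C[m];print(m.sum(),P.mean(0),cv2.minAreaRect((P[:,:2]*1000).astype(np.float32)))
for n,(u,v,h) in {'nl':(388,137,.009),'nr':(382,198,.009),'bl':(241,136,.005),'br':(241,197,.005)}.items(): print(n,proj_px(cp,u,v,h,T))
print(im[173,260],C[173,260],T)
m2=(np.abs(C[...,2]-.005)<.0025)&(a.min(-1)>100)&(np.ptp(a,-1)<60);m2[:130]=0;m2[205:]=0;m2[:,:235]=0;m2[:,395:]=0
R=C[m2];print(cv2.minAreaRect((R[:,:2]*1000).astype(np.float32)))
```

```text
541 [ 0.45611728 -0.27829755  0.04145844] ((456.2007141113281, -279.4173278808594), (14.783754348754883, 28.85468292236328), 16.104143142700195)
nl [ 0.5642954  -0.21874655  0.009     ]
nr [ 0.58128514 -0.27651577  0.009     ]
bl [ 0.43141029 -0.25524088  0.005     ]
br [ 0.44683672 -0.31412415  0.005     ]
[202  14   4] [ 0.4557362  -0.27633044  0.04163499] [[ 9.63558567e-01  2.55894271e-01  7.79295215e-02  4.34785993e-01]
 [ 2.67497301e-01 -9.22074653e-01 -2.79684696e-01 -2.08638503e-01]
 [ 2.87124963e-04  2.90338521e-01 -9.56923958e-01  3.20843488e-01]
 [ 0.00000000e+00  0.00000000e+00  0.00000000e+00  1.00000000e+00]]
((505.97528076171875, -266.1038818359375), (139.5143585205078, 59.57046890258789), 15.46662425994873)
```

```bash
python3 -m jog '{"xyz":[[-1,25,2],[-1,55,2],[-1,85,2],[-1,110,2],[-1,128,2],[-1,138,2],[-1,138,2],[-1,138,2]],"spin":[0,0,0,0,0,0,0,0]}' 0 50
python3 -c "
from h import *
go(.456,-.2785,.012,.2705)"
```

```text
clock: 2.6
eef_pos: [0.4563, -0.2784, 0.0123]
ee_rot: [[0.266, 0.0, 0.964], [-0.964, -0.0, 0.266], [0.0, -1.0, 0.0]]
ft_force: [-0.3, 0.2, 0.1]
grip_width: 0.0853
clock 2.6 pos [ 0.4563 -0.2784  0.0123] yawz 0.2689 -> mm [-0.   0.3 -0.3] spin -0.0015808072531395823 F [-0.3  0.2  0.1] w 0.08530135546628803 tilt [ 1.e-04 -1.e-04 -1.e+00]
```

```bash
python3 -m jog '{"xyz":[[0,0,0],[0,0,0],[0,0,0],[0,0,0],[0,0,0],[0,0,0],[0,0,0],[0,0,0]],"spin":[0,0,0,0,0,0,0,0]}' 255 50
python3 -m jog '{"xyz":[[0,0,0],[0,0,0],[0,-5,0],[0,-15,0],[0,-25,0],[0,-40,0],[0,-50,0],[0,-50,0]],"spin":[0,0,0,0,0,0,0,0]}' 255 50
python3 - <<'E'
from h import *
go(.456,-.2785,.012,.2705)
im,d=r.get_image('top');cv2.imwrite('pics/t2.png',cv2.resize(im[150:250,290:400],None,fx=5,fy=5)[:,:,::-1])
im,d=r.get_image('wrist');cv2.imwrite('pics/w2.png',im[:,:,::-1])
E
```

```text
clock: 3.27
eef_pos: [0.4567, -0.2778, 0.0126]
ee_rot: [[0.267, 0.001, 0.964], [-0.964, -0.0, 0.267], [0.001, -1.0, 0.001]]
ft_force: [0.5, 0.8, 4.0]
grip_width: 0.0122
clock: 3.93
eef_pos: [0.4581, -0.279, 0.0653]
ee_rot: [[0.267, 0.005, 0.964], [-0.964, -0.004, 0.267], [0.005, -1.0, 0.003]]
ft_force: [0.1, 0.3, -0.6]
grip_width: 0.012
clock 3.9333 pos [ 0.4581 -0.279   0.0653] yawz 0.27 -> mm [-1.3 53.3 -2.1] spin -0.0005107499480057065 F [ 0.1  0.3 -0.6] w 0.012018423340109266 tilt [ 0.0046 -0.0035 -1.    ]
```

View pics/w2.png

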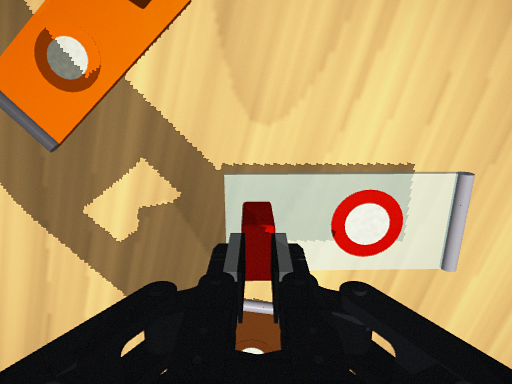

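View pics/t2.png

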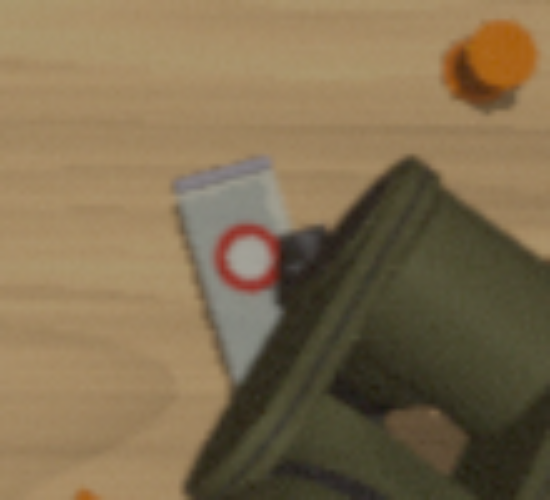

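```bash
cat >> h.py <<'E'
def plate(im,d,T,box):
    # glass/nose points near: returns plate fit: plane + rect, in tool frame & world
    cp=r.camera_params('wrist');C=cloud(cp,d,T);a=im.astype(int)
    return C,a
E
python3 - <<'E'
from h import *
T=wristpose();im,d=r.get_image('wrist');np.savez('pics/w2.npz',im=im,d=d,T=T)
cp=r.camera_params('wrist');C=cloud(cp,d,T);a=im.astype(int)
for u,v in [(300,185),(300,260),(435,185),(430,260),(230,185),(367,225),(465,180),(452,262),(258,215),(500,100)]: print(u,v,im[v,u],np.round(C[v,u],4))
m=np.zeros(d.shape,bool);m[178:266,228:450]=1;m[195:,210:310]=0
P=C[m];A=np.c_[P[:,:2],np.ones(len(P))];co=np.linalg.lstsq(A,P[:,2],rcond=None)[0];res=P[:,2]-A@co;k=abs(res)<.003
co=np.linalg.lstsq(A[k],P[k,2],rcond=None)[0];print('slope',co,'std',(P[k,2]-A[k]@co).std(),k.mean())
E
```

```text
300 185 [196 207 190] [ 0.4737 -0.2512  0.0542]
300 260 [17 18 21] [ 0.4716 -0.2676  0.1114]
435 185 [228 231 207] [ 0.5473 -0.2311  0.0533]
430 260 [226 227 201] [ 0.5635 -0.2752  0.0542]
230 185 [196 207 186] [ 0.4359 -0.2613  0.0554]
367 225 [238 239 226] [ 0.5184 -0.2638  0.0548]
465 180 [170 168 174] [ 0.5597 -0.2235  0.0571]
452 262 [183 180 185] [ 0.5749 -0.272   0.0567]
258 215 [94  5  3] [ 0.4533 -0.2658  0.0781]
500 100 [231 191 118] [ 5.973e-01 -1.711e-01  4.000e-04]
slope [-0.03124205  0.01195251  0.07365066] std 0.0006024877010697222 0.6206066793058189
```

Run:
```python
from h import *
z=np.load('pics/w2.npz');im=z['im'];d=z['d'];T=z['T'];cp=r.camera_params('wrist');C=cloud(cp,d,T)
co=[-0.03124205,0.01195251,0.07365066]
m=(abs(C[...,2]-(C[...,0]*co[0]+C[...,1]*co[1]+co[2])).__lt__(.006)).astype(np.uint8)
m[:165]=0;m[275:]=0;m[:,:220]=0;m[:,478:]=0
n,l,st,_=cv2.connectedComponentsWithStats(m);k=1+np.argmax(st[1:,4]);P=C[l==k]
rc=cv2.minAreaRect((P[:,:2]*1000).astype(np.float32));print(st[k],rc)
o=r.get_obs();R=o['ee_rot'];
b=np.r_[np.array(rc[0])/1000,.05]-o['eef_pos'];print('rect centre in tool mm',R.T@b*1000)
s=np.load('est.npz')['s'];yaw=s[2];print(s)
```

```text
[  224   171   251   101 19792] ((505.97711181640625, -266.6285400390625), (139.27088928222656, 60.98523712158203), 15.351314544677734)
rect centre in tool mm [ 2.83759404 11.72264846 50.99189202]
[0.58987553 0.05931051 0.25908277]
```

```bash
python3 -m jog '{"xyz":[[-10,-10,4],[-30,-25,11],[-55,-35,20],[-85,-35,31],[-115,-35,42],[-145,-35,53],[-175,-35,64],[-200,-35,73]],"spin":[0,0,0,0,0,0,0,0]}' 255 50
python3 -c "
from h import *
go(.4827,.0309,.100,.259)"
```

```text
clock: 4.75
eef_pos: [0.4725, -0.0627, 0.0967]
ee_rot: [[0.267, -0.001, 0.964], [-0.964, 0.001, 0.267], [-0.001, -1.0, -0.001]]
ft_force: [0.4, 0.9, -0.9]
grip_width: 0.012
clock 4.75 pos [ 0.4725 -0.0627  0.0967] yawz 0.2707 -> mm [-87.5  -3.2  34.9] spin 0.011655146605808131 F [ 0.4  0.9 -0.9] w 0.01199697326507756 tilt [-0.0011  0.001  -1.    ]
```

```bash
python3 -m jog '{"xyz":[[-25,-1,10],[-45,-1,18],[-65,-1,26],[-80,-1,32],[-88,-1,35],[-88,-1,35],[-88,-1,35],[-88,-1,35]],"spin":[0.003,0.006,0.009,0.011,0.011,0.011,0.011,0.011]}' 255 50
python3 - <<'E'
from h import *
go(.4827,.0309,.100,.259)
T=wristpose();im,d=r.get_image('wrist');np.savez('pics/w3.npz',im=im,d=d,T=T);cv2.imwrite('pics/w3.png',im[:,:,::-1])
im,d=r.get_image('top');np.savez('pics/t3.npz',im=im,d=d);cv2.imwrite('pics/t3.png',cv2.resize(im[125:235,180:290],None,fx=5,fy=5,interpolation=cv2.INTER_CUBIC)[:,:,::-1])
E
```

```text
clock: 5.42
eef_pos: [0.4833, 0.0282, 0.0978]
ee_rot: [[0.256, -0.0, 0.967], [-0.967, -0.0, 0.256], [0.0, -1.0, -0.0]]
ft_force: [0.1, 0.3, -2.3]
grip_width: 0.012
clock 5.4167 pos [0.4833 0.0282 0.0978] yawz 0.2586 -> mm [-2.8 -2.2  0.1] spin -0.0004169242205116497 F [ 0.1  0.3 -2.3] w 0.01198182336865185 tilt [-4.e-04 -3.e-04 -1.e+00]
```

View pics/w3.png

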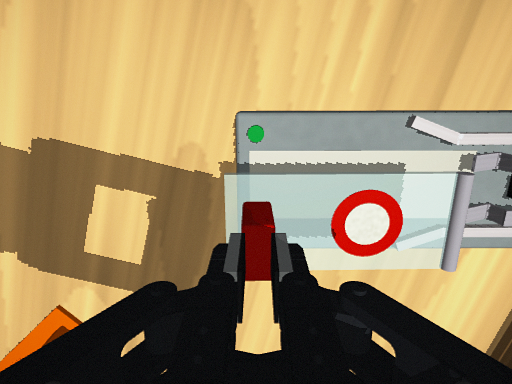

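View pics/t3.png

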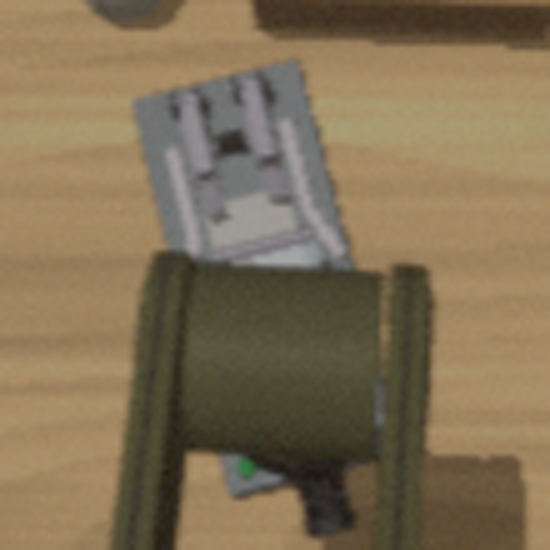

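Run:
```python
from h import *
z=np.load('pics/w3.npz');im=z['im'];d=z['d'];T=z['T'];cp=r.camera_params('wrist');C=cloud(cp,d,T)
s=np.load('est.npz')['s'];c,sn=np.cos(s[2]),np.sin(s[2])
def st(P): q=np.atleast_2d(P)[:,:2]-s[:2]; return np.round(np.c_[q[:,0]*c+q[:,1]*sn,-q[:,0]*sn+q[:,1]*c]*1000,1)
# left edge by depth: topmost row with z>0.015 in columns
us=[];pts=[]
for u in range(245,505,10):
    col=C[95:150,u,2]; i=np.argmax(col>.012); 
    # color edge alternative
    pts.append(proj_px(cp,u,95+i-.5,.022,T)); us.append(95+i)
print(us);S=st(np.array(pts));print(S[:,1]);print(np.polyfit(S[:,0]/1000,S[:,1],1))
E1=[proj_px(cp,u0,v,.022,T) for v in range(120,165,6) for u0 in [225+np.argmax(C[v,225:250,2]>.012)-.5]]
print('near edge',st(np.array(E1)))
R=[]
for u in range(480,510,4):
    col=C[225:262,u,2]; i=len(col)-np.argmax(col[::-1]>.012)-1; R.append(proj_px(cp,u,225+i+.5,.022,T))
print('right edge',st(np.array(R)))
print('nose pts', st(np.array([C[180,465],C[262,452]])),C[180,465,2],C[262,452,2], 'glass z',C[190,230],C[180,430],C[260,430])
m=(C[...,2]>.078)&(C[...,2]<.096);m=m.astype(np.uint8);m[:165]=0;m[275:]=0;m[:,:220]=0;m[:,478:]=0
n,l,ss,_=cv2.connectedComponentsWithStats(m);k=1+np.argmax(ss[1:,4]);P=C[l==k]
rc=cv2.minAreaRect((P[:,:2]*1000).astype(np.float32));print(ss[k],rc,st(np.array(rc[0])/1000))
print('nose px front', [ (v,proj_px(cp,u,v,.088,T)) for u,v in []])
tp=np.load('pics/t3.npz');ct=r.camera_params('top')
```

```text
[np.int64(112), np.int64(112), np.int64(112), np.int64(112), np.int64(112), np.int64(112), np.int64(112), np.int64(111), np.int64(111), np.int64(109), np.int64(111), np.int64(111), np.int64(111), np.int64(111), np.int64(111), np.int64(111), np.int64(111), np.int64(111), np.int64(111), np.int64(111), np.int64(111), np.int64(111), np.int64(111), np.int64(111), np.int64(111), np.int64(111)]
[54.1 54.1 54.1 54.1 54.1 54.1 54.1 54.9 54.9 56.3 54.9 54.9 54.9 54.9
 54.9 54.9 54.9 54.9 54.9 54.9 54.9 54.9 54.9 54.9 54.9 54.9]
[ 4.56450121 54.87490501]
near edge [[-130.2   48.1]
 [-127.4   43.8]
 [-127.5   39.4]
 [-127.5   35. ]
 [-127.6   30.5]
 [-127.7   26. ]
 [-127.8   21.4]
 [-127.9   16.8]]
right edge [[ 70.9 -54.5]
 [ 74.1 -54.5]
 [ 77.4 -54.5]
 [ 80.7 -54.5]
 [ 84.  -54.5]
 [ 87.2 -54.5]
 [ 90.7 -55.4]
 [ 93.8 -54.5]]
nose pts [[  2.7  22.2]
 [  4.7 -28.8]] 0.09253604710166874 0.0915160154578159 glass z [0.46344832 0.04215338 0.09051544] [0.57088538 0.07593202 0.08797222] [0.59125283 0.02912634 0.08775075]
[  224   172   251   100 19768] ((532.968017578125, 38.93742370605469), (139.58157348632812, 61.062705993652344), 14.67802906036377) [[-60.2  -5.1]]
nose px front []
```

```bash
python3 -m jog '{"xyz":[[-2,5,0],[-5,15,0],[-5,25,0],[-5,35,0],[-5,45,0],[-5,51,0],[-5,53,0],[-5,53,0]],"spin":[0,0,0,0,0,0,0,0]}' 255 50
python3 -m jog '{"xyz":[[0,1,0],[0,2,0],[0,3,0],[0,4,0],[0,5,0],[0,6,0],[0,6,0],[0,6,0]],"spin":[0,0,0,0,0,0,0,0]}' 255 50
python3 - <<'E'
from h import *
go(.4827,.0309,.04,.259)
E
```

```text
clock: 6.18
eef_pos: [0.4816, 0.0336, 0.0438]
ee_rot: [[0.256, -0.002, 0.967], [-0.967, 0.0, 0.256], [-0.001, -1.0, -0.002]]
ft_force: [-0.6, 0.2, -1.1]
grip_width: 0.0121
clock: 6.85
eef_pos: [0.4822, 0.0336, 0.0389]
ee_rot: [[0.256, -0.0, 0.967], [-0.967, -0.0, 0.256], [-0.0, -1.0, -0.0]]
ft_force: [-0.5, -0.0, -1.4]
grip_width: 0.0124
clock 6.85 pos [0.4822 0.0336 0.0389] yawz 0.259 -> mm [ 2.7 -1.1 -0.2] spin 1.0857363121452579e-05 F [-0.5 -0.  -1.4] w 0.012363910852198694 tilt [-1.e-04 -0.e+00 -1.e+00]
```

```bash
python3 -m jog '{"xyz":[[0,0.5,0],[0,1,0],[0,1.5,0],[0,2,0],[0,2,0],[0,2,0],[0,2,0],[0,2,0]],"spin":[0,0,0,0,0,0,0,0]}' 255 50
python3 - <<'E'
from h import *
go(.4827,.0309,.04,.259)
T=wristpose();im,d=r.get_image('wrist');np.savez('pics/w4.npz',im=im,d=d,T=T);cv2.imwrite('pics/w4.png',im[:,:,::-1])
C=cloud(r.camera_params('wrist'),d,T)
for p in [(190,235),(180,300),(180,430),(260,430),(180,465),(262,452),(140,300),(140,350)]: print(p,np.round(C[p],4),im[p])
E
```

```text
clock: 7.52
eef_pos: [0.4823, 0.0336, 0.0369]
ee_rot: [[0.256, -0.0, 0.967], [-0.967, 0.0, 0.256], [-0.0, -1.0, 0.0]]
ft_force: [-0.4, -0.1, -1.2]
grip_width: 0.0122
clock 7.5167 pos [0.4823 0.0336 0.0369] yawz 0.259 -> mm [ 2.7 -3.1 -0.3] spin 8.90176356627137e-07 F [-0.4 -0.1 -1.2] w 0.012161409020639039 tilt [-0.  0. -1.]
(190, 235) [0.4651 0.0486 0.0309] [174 198 194]
(180, 300) [0.4986 0.0631 0.0295] [198 215 209]
(180, 430) [0.5691 0.0815 0.0284] [187 207 199]
(260, 430) [0.5897 0.0348 0.0277] [183 200 195]
(180, 465) [0.5866 0.0867 0.0304] [164 161 166]
(262, 452) [0.6006 0.0382 0.0309] [179 175 184]
(140, 300) [0.4932 0.0836 0.0227] [150 161 161]
(140, 350) [0.5201 0.0908 0.0227] [148 159 156]
```

View pics/w4.png

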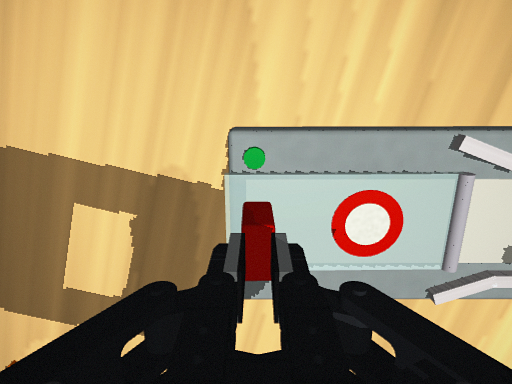

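```bash
cat >> h.py <<'E'
def lat(f,u,rows):
    # rows: stageL, plateL, plateR, stageR
    z=np.load(f);T=z['T'];cp=r.camera_params('wrist');s=np.load('est.npz')['s'];c,sn=np.cos(s[2]),np.sin(s[2])
    for v,h in zip(rows,(.022,.027,.027,.022)):
        q=proj_px(cp,u,v,h,T)[:2]-s[:2];print(v,np.round([(q[0]*c+q[1]*sn)*1000,(-q[0]*sn+q[1]*c)*1000],1))
E
python3 - <<'E'
from h import *
z=np.load('pics/w4.npz');im=z['im'].astype(int)
for u in (310,420):
  print(u,[(v,im[v,u].sum()) for v in list(range(124,132))+list(range(168,180))+list(range(262,302))])
lat('pics/w4.npz',420,(128,173.5,269,299));lat('pics/w4.npz',310,(128,174,269.5,299))
E
```

```text
310 [(124, np.int64(588)), (125, np.int64(584)), (126, np.int64(366)), (127, np.int64(166)), (128, np.int64(185)), (129, np.int64(204)), (130, np.int64(280)), (131, np.int64(388)), (168, np.int64(466)), (169, np.int64(480)), (170, np.int64(464)), (171, np.int64(267)), (172, np.int64(252)), (173, np.int64(299)), (174, np.int64(461)), (175, np.int64(589)), (176, np.int64(566)), (177, np.int64(571)), (178, np.int64(566)), (179, np.int64(592)), (262, np.int64(596)), (263, np.int64(555)), (264, np.int64(552)), (265, np.int64(556)), (266, np.int64(571)), (267, np.int64(651)), (268, np.int64(649)), (269, np.int64(642)), (270, np.int64(553)), (271, np.int64(443)), (272, np.int64(459)), (273, np.int64(427)), (274, np.int64(83)), (275, np.int64(30)), (276, np.int64(43)), (277, np.int64(39)), (278, np.int64(43)), (279, np.int64(50)), (280, np.int64(36)), (281, np.int64(44)), (282, np.int64(40)), (283, np.int64(46)), (284, np.int64(53)), (285, np.int64(45)), (286, np.int64(44)), (287, np.int64(42)), (288, np.int64(37)), (289, np.int64(43)), (290, np.int64(45)), (291, np.int64(33)), (292, np.int6
[... 969 characters left out ...]
), (277, np.int64(454)), (278, np.int64(440)), (279, np.int64(449)), (280, np.int64(441)), (281, np.int64(440)), (282, np.int64(438)), (283, np.int64(446)), (284, np.int64(445)), (285, np.int64(439)), (286, np.int64(445)), (287, np.int64(444)), (288, np.int64(438)), (289, np.int64(436)), (290, np.int64(439)), (291, np.int64(442)), (292, np.int64(445)), (293, np.int64(437)), (294, np.int64(454)), (295, np.int64(454)), (296, np.int64(456)), (297, np.int64(439)), (298, np.int64(389)), (299, np.int64(537)), (300, np.int64(586)), (301, np.int64(571))]
128 [-21.   54.8]
173.5 [-19.8  30.2]
269 [-11.3 -30.2]
299 [ -5.4 -55. ]
128 [-81.8  54.8]
174 [-81.4  29.8]
269.5 [-78.6 -30.5]
299 [-76.8 -55.1]
```

```bash
python3 -m jog '{"xyz":[[0,0,4],[0,0,9],[0,0,14],[0,0,19],[0,0,24],[0,0,29],[0,0,32],[0,0,32]],"spin":[0,0,0,0,0,0,0,0]}' 255 60
python3 -m jog '{"xyz":[[0,0,3],[0,0,6],[0,0,9],[0,0,12],[0,0,15],[0,0,18],[0,0,20],[0,0,20]],"spin":[0,0,0,0,0,0,0,0]}' 255 60
python3 - <<'E'
from h import *
go(.4827,.0309,.04,.259)
T=wristpose();im,d=r.get_image('wrist');np.savez('pics/w5.npz',im=im,d=d,T=T);cv2.imwrite('pics/w5.png',im[:,:,::-1])
E
```

```text
clock: 8.23
eef_pos: [0.514, 0.0419, 0.037]
ee_rot: [[0.256, 0.0, 0.967], [-0.967, 0.0, 0.256], [0.0, -1.0, 0.0]]
ft_force: [-0.5, 0.2, -1.3]
grip_width: 0.0111
clock: 8.9
eef_pos: [0.5325, 0.0469, 0.0367]
ee_rot: [[0.256, -0.001, 0.967], [-0.967, -0.0, 0.256], [-0.0, -1.0, -0.001]]
ft_force: [-2.6, -0.3, -0.5]
grip_width: 0.0112
clock 8.9 pos [0.5325 0.0469 0.0367] yawz 0.2591 -> mm [  2.7  -3.2 -52.2] spin 9.350787854645048e-05 F [-2.6 -0.3 -0.5] w 0.011162092667905587 tilt [-9.e-04 -1.e-04 -1.e+00]
```

View pics/w5.png

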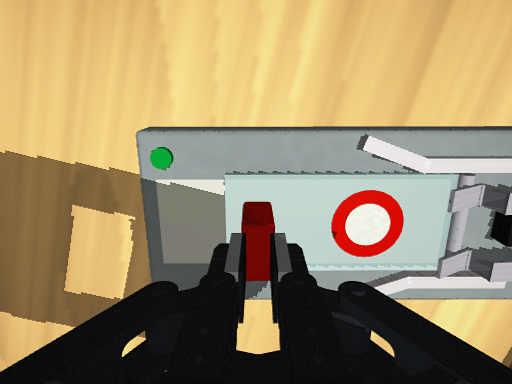

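```bash
python3 -m jog '{"xyz":[[0,0,2],[0,0,4],[0,0,6],[0,0,8],[0,0,10],[0,0,12],[0,0,14],[0,0,14]],"spin":[0,0,0,0,0,0,0,0]}' 255 60
python3 -m jog '{"xyz":[[0,0,0.7],[0,0,1.4],[0,0,2],[0,0,2],[0,0,2],[0,0,2],[0,0,2],[0,0,2]],"spin":[0,0,0,0,0,0,0,0]}' 255 60
python3 - <<'E'
from h import *
go(.4827,.0309,.04,.259)
T=wristpose();im,d=r.get_image('wrist');np.savez('pics/w6.npz',im=im,d=d,T=T);cv2.imwrite('pics/w6.png',im[:,:,::-1])
E
```

```text
clock: 9.62
eef_pos: [0.5472, 0.0506, 0.0373]
ee_rot: [[0.256, 0.002, 0.967], [-0.967, 0.0, 0.256], [0.0, -1.0, 0.002]]
ft_force: [1.1, 0.9, -1.7]
grip_width: 0.0115
clock: 10.28
eef_pos: [0.5479, 0.0509, 0.0369]
ee_rot: [[0.256, -0.0, 0.967], [-0.967, -0.0, 0.256], [-0.0, -1.0, -0.0]]
ft_force: [-2.9, -0.3, -0.6]
grip_width: 0.0115
clock 10.2833 pos [0.5479 0.0509 0.0369] yawz 0.2589 -> mm [  2.7  -3.1 -68.2] spin -6.474606673112504e-05 F [-2.9 -0.3 -0.6] w 0.011474444909321646 tilt [-2.e-04 -0.e+00 -1.e+00]
```

View pics/w6.png

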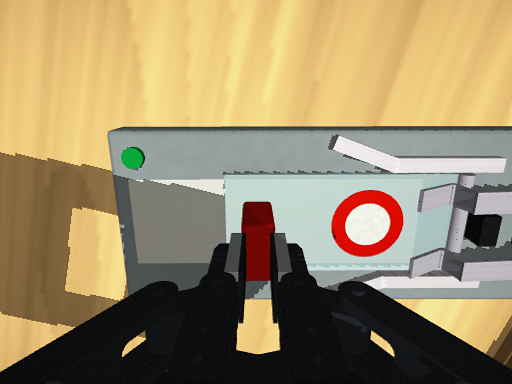

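```bash
python3 -m jog '{"xyz":[[0,0,0.5],[0,0,1],[0,0,1.5],[0,0,1.5],[0,0,1.5],[0,0,1.5],[0,0,1.5],[0,0,1.5]],"spin":[0,0,0,0,0,0,0,0]}' 255 60
python3 -m jog '{"xyz":[[0,0,0.5],[0,0,1],[0,0,1],[0,0,1],[0,0,1],[0,0,1],[0,0,1],[0,0,1]],"spin":[0,0,0,0,0,0,0,0]}' 255 60
python3 - <<'E'
from h import *
go(.4827,.0309,.04,.259)
T=wristpose();im,d=r.get_image('wrist');np.savez('pics/w7.npz',im=im,d=d,T=T);cv2.imwrite('pics/w7.png',cv2.resize(im[150:300,380:],None,fx=4.5,fy=3.9)[:,:,::-1])
C=cloud(r.camera_params('wrist'),d,T)
lat('pics/w7.npz',300,(128,174,269,299))
E
```

```text
clock: 11.0
eef_pos: [0.5496, 0.0514, 0.037]
ee_rot: [[0.256, 0.0, 0.967], [-0.967, 0.0, 0.256], [0.0, -1.0, 0.0]]
ft_force: [-0.8, -0.2, -2.1]
grip_width: 0.0112
clock: 11.67
eef_pos: [0.5504, 0.0516, 0.0369]
ee_rot: [[0.256, -0.0, 0.967], [-0.967, -0.0, 0.256], [0.0, -1.0, -0.0]]
ft_force: [-2.4, -0.2, -1.8]
grip_width: 0.0109
clock 11.6667 pos [0.5504 0.0516 0.0369] yawz 0.259 -> mm [  2.7  -3.1 -70.8] spin 2.926686738202733e-05 F [-2.4 -0.2 -1.8] w 0.010899569535773451 tilt [-0. -0. -1.]
128 [-16.9  54.8]
174 [-16.6  29.8]
269 [-14.3 -30.2]
299 [-12.8 -55. ]
```

View pics/w7.png

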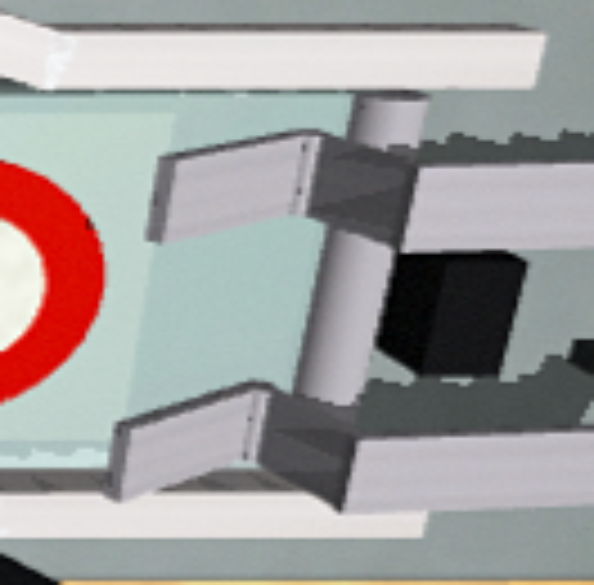

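```bash
python3 -m jog '{"xyz":[[0,0,0.4],[0,0,0.8],[0,0,1.2],[0,0,1.5],[0,0,1.5],[0,0,1.5],[0,0,1.5],[0,0,1.5]],"spin":[0,0,0,0,0,0,0,0]}' 255 60
python3 - <<'E'
from h import *
go(.4827,.0309,.04,.259)
T=wristpose();im,d=r.get_image('wrist');np.savez('pics/w8.npz',im=im,d=d,T=T);cv2.imwrite('pics/w8.png',cv2.resize(im[150:300,380:],None,fx=4.5,fy=3.9)[:,:,::-1])
E
```

```text
clock: 12.38
eef_pos: [0.5517, 0.052, 0.0368]
ee_rot: [[0.256, -0.001, 0.967], [-0.967, -0.0, 0.256], [-0.0, -1.0, -0.001]]
ft_force: [-2.6, 0.2, -1.7]
grip_width: 0.0112
clock 12.3833 pos [0.5517 0.052  0.0368] yawz 0.259 -> mm [  2.7  -3.1 -72.1] spin 1.4956962663958961e-05 F [-2.6  0.2 -1.7] w 0.011165908620143866 tilt [-6.e-04 -1.e-04 -1.e+00]
```

View pics/w8.png

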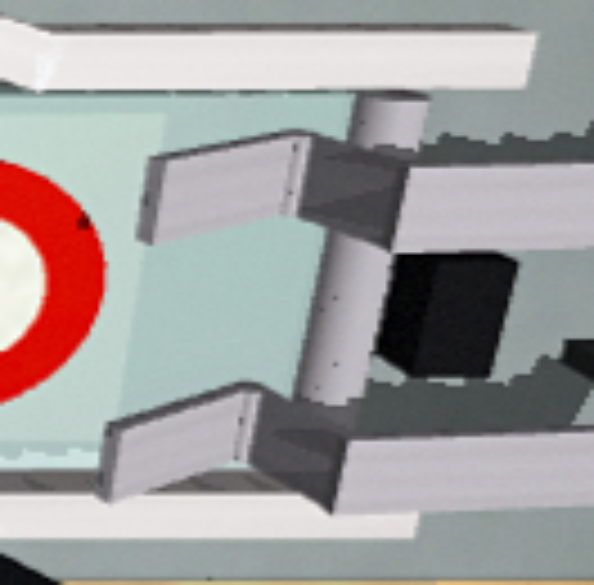

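```bash
python3 -m jog '{"xyz":[[0,0,0.3],[0,0,0.6],[0,0,0.9],[0,0,1.2],[0,0,1.2],[0,0,1.2],[0,0,1.2],[0,0,1.2]],"spin":[0,0,0,0,0,0,0,0]}' 255 60
python3 -m jog '{"xyz":[[0,0,0.3],[0,0,0.6],[0,0,0.8],[0,0,0.8],[0,0,0.8],[0,0,0.8],[0,0,0.8],[0,0,0.8]],"spin":[0,0,0,0,0,0,0,0]}' 255 60
python3 - <<'E'
from h import *
go(.4827,.0309,.04,.259)
T=wristpose();im,d=r.get_image('wrist');np.savez('pics/w9.npz',im=im,d=d,T=T);cv2.imwrite('pics/w9.png',cv2.resize(im[150:300,380:],None,fx=4.5,fy=3.9)[:,:,::-1])
E
```

```text
clock: 13.1
eef_pos: [0.5516, 0.0521, 0.0364]
ee_rot: [[0.256, -0.004, 0.967], [-0.967, -0.0, 0.256], [-0.0, -1.0, -0.004]]
ft_force: [-6.5, -1.6, 1.3]
grip_width: 0.0114
clock: 13.77
eef_pos: [0.5515, 0.0521, 0.036]
ee_rot: [[0.256, -0.006, 0.967], [-0.967, -0.001, 0.256], [-0.001, -1.0, -0.006]]
ft_force: [-8.4, -2.2, 1.3]
grip_width: 0.0112
clock 13.7667 pos [0.5515 0.0521 0.036 ] yawz 0.2592 -> mm [  2.9  -3.6 -72. ] spin 0.0002094817856477249 F [-8.4 -2.2  1.3] w 0.011184234516267834 tilt [-5.7e-03 -8.0e-04 -1.0e+00]
```

View pics/w9.png

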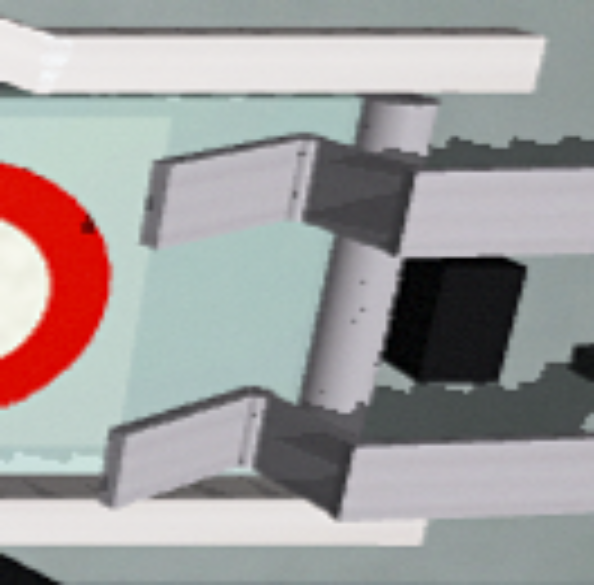

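```bash
python3 -m jog '{"xyz":[[0,0,-0.5],[0,0,-1],[0,0.5,-1.2],[0,1,-1.2],[0,1.5,-1.2],[0,1.5,-1.2],[0,1.5,-1.2],[0,1.5,-1.2]],"spin":[0,0,0,0,0,0,0,0]}' 255 30
python3 -m jog '{"xyz":[[0,0,0],[0,0,0],[0,0,0],[0,0,0],[0,0,0],[0,0,0],[0,0,0],[0,0,0]],"spin":[0,0,0,0,0,0,0,0]}' 0 30
python3 - <<'E'
from h import *
go(.4827,.0309,.04,.259)
T=wristpose();im,d=r.get_image('wrist');np.savez('pics/w10.npz',im=im,d=d,T=T);cv2.imwrite('pics/w10.png',im[:,:,::-1])
E
```

```text
clock: 14.48
eef_pos: [0.5513, 0.052, 0.0349]
ee_rot: [[0.256, -0.004, 0.967], [-0.967, -0.0, 0.256], [-0.0, -1.0, -0.004]]
ft_force: [-7.1, -1.3, 1.5]
grip_width: 0.011
clock: 15.15
eef_pos: [0.5528, 0.0522, 0.0355]
ee_rot: [[0.256, 0.0, 0.967], [-0.967, 0.0, 0.256], [0.0, -1.0, 0.0]]
ft_force: [-0.6, 0.3, 0.1]
grip_width: 0.0852
clock 15.15 pos [0.5528 0.0522 0.0355] yawz 0.259 -> mm [  2.7  -4.5 -73.3] spin -1.0445808474646157e-05 F [-0.6  0.3  0.1] w 0.08524614035717568 tilt [ 4.e-04  0.e+00 -1.e+00]
```

View pics/w10.png

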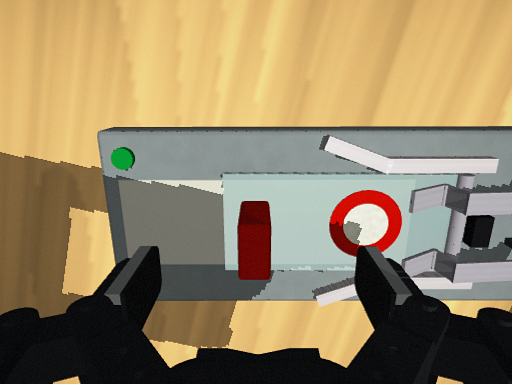

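Released, with the nose at the stop. I'll retract straight up and verify.

```bash
python3 -m jog '{"xyz":[[0,-15,0],[0,-40,0],[0,-65,0],[0,-85,0],[0,-105,0],[0,-120,0],[0,-125,0],[0,-125,0]],"spin":[0,0,0,0,0,0,0,0]}' 0 30
python3 - <<'E'
from h import *
go(.4827,.0309,.04,.259)
T=wristpose();im,d=r.get_image('wrist');np.savez('pics/w11.npz',im=im,d=d,T=T);cv2.imwrite('pics/w11.png',im[:,:,::-1])
cp=r.camera_params('wrist');C=cloud(cp,d,T)
s=np.load('est.npz')['s'];c,sn=np.cos(s[2]),np.sin(s[2]);Q=C.copy();q=C[...,:2]-s[:2]
Q[...,0]=q[...,0]*c+q[...,1]*sn;Q[...,1]=-q[...,0]*sn+q[...,1]*c
np.save('pics/Q.npy',Q)
for sg in (1,-1):
    m=(abs(Q[...,1]-sg*.02)<.004)&(Q[...,0]>.075)&(Q[...,0]<.112)&(Q[...,2]>.025)
    if m.sum()>10: print(sg,m.sum(),'slope z(x)',np.polyfit(Q[m][:,0],Q[m][:,2],1))
a=im.astype(int);m=(a[...,0]>90)&(a[...,1]<.3*a[...,0])&(Q[...,2]>.057)&(Q[...,2]<.07)&(abs(Q[...,1])<.04)&(Q[...,0]<0);print('grip',Q[m].mean(0),m.sum())
E
```

```text
clock: 15.87
eef_pos: [0.5538, 0.0522, 0.1622]
ee_rot: [[0.256, 0.003, 0.967], [-0.967, 0.0, 0.256], [0.001, -1.0, 0.003]]
ft_force: [-0.5, 0.5, 0.0]
grip_width: 0.0853
clock 15.8667 pos [0.5538 0.0522 0.1622] yawz 0.259 -> mm [  2.3 122.  -74.6] spin -1.680652210911404e-05 F [-0.5  0.5  0. ] w 0.08534298947268028 tilt [ 0.0035  0.     -1.    ]
1 360 slope z(x) [-0.06262711  0.04981097]
-1 338 slope z(x) [0.00705497 0.04268343]
grip [-0.03919939  0.00210587  0.0635055 ] 571
```

View pics/w11.png

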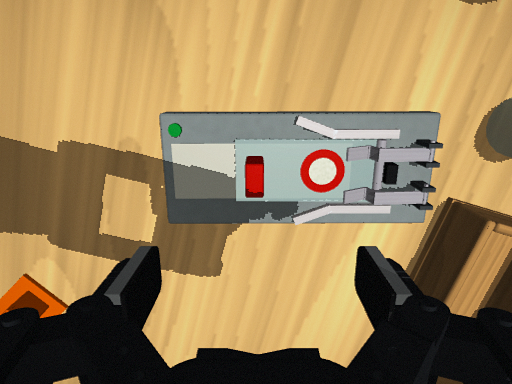

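```bash
python3 -m jog '{"xyz":[[30,-5,-5],[65,-10,-10],[100,-15,-20],[135,-20,-30],[170,-20,-40],[200,-20,-50],[230,-20,-60],[230,-20,-60]],"spin":[0,0,0,0,0,0,0,0]}' 0 30
python3 - <<'E'
from h import *
z=np.load('pics/w11.npz');cv2.imwrite('pics/w11c.png',cv2.resize(z['im'][105:230,290:445],None,fx=4.7,fy=4.7,interpolation=cv2.INTER_CUBIC)[:,:,::-1])
im,d=r.get_image('top');np.savez('pics/t4.npz',im=im,d=d);cv2.imwrite('pics/t4.png',im[:,:,::-1])
cp=r.camera_params('top');s=np.load('est.npz')['s'];c,sn=np.cos(s[2]),np.sin(s[2])
def Qf(d):
    C=cloud(cp,d);Q=C.copy();q=C[...,:2]-s[:2];Q[...,0]=q[...,0]*c+q[...,1]*sn;Q[...,1]=-q[...,0]*sn+q[...,1]*c;return Q
A=Qf(np.load('pics/top0.npz')['d']);B=Qf(d)
for sg in(1,-1):
  for lo,hi in((.066,.075),(.075,.085),(.085,.095),(.095,.108)):
    f=lambda Q:np.median(Q[(abs(Q[...,1]-sg*.02)<.005)&(Q[...,0]>lo)&(Q[...,0]<hi)&(Q[...,2]>.026)][:,2])
    print(sg,lo,f(A),f(B))
im,d=r.get_image('scene');cv2.imwrite('pics/s4.png',cv2.resize(im[150:240,225:340],None,fx=6,fy=6,interpolation=cv2.INTER_CUBIC)[:,:,::-1])
E
```

```text
clock: 16.58
eef_pos: [0.5521, -0.1899, 0.1781]
ee_rot: [[0.251, -0.003, 0.968], [-0.968, -0.001, 0.251], [-0.0, -1.0, -0.003]]
ft_force: [0.4, 1.2, -0.2]
grip_width: 0.0853
1 0.066 0.03722457515627309 0.04080882208096437
1 0.075 0.0408134854455644 0.04434442859348631
1 0.085 0.04200693690496182 0.042582750372633704
1 0.095 0.041939342018194825 0.04224906321290156
-1 0.066 0.038957826055654676 0.04161060686921936
-1 0.075 0.04084817099147953 0.04465919634139326
-1 0.085 0.041132792600371726 0.04344160157103094
-1 0.095 0.0421450480876433 0.043013008388884444
```

View pics/w11c.png

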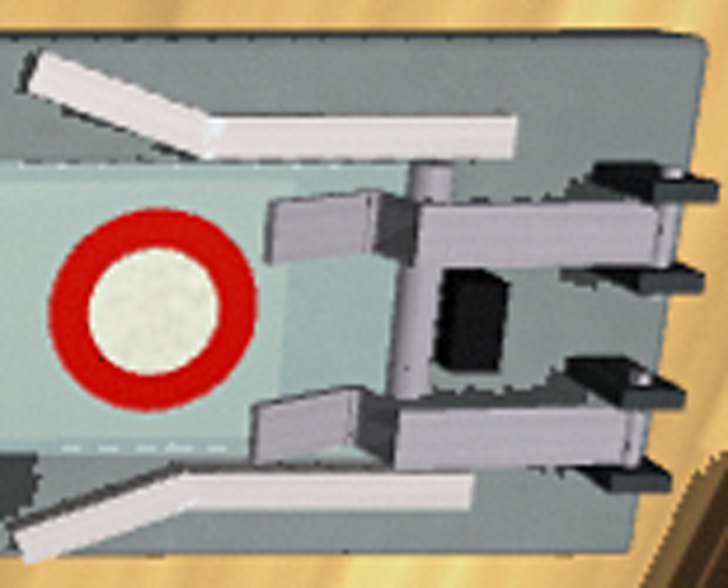

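View pics/t4.png

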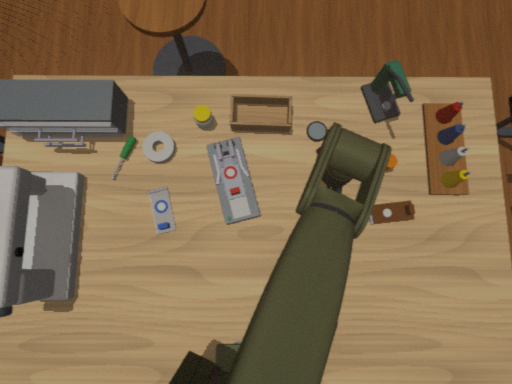

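View pics/s4.png

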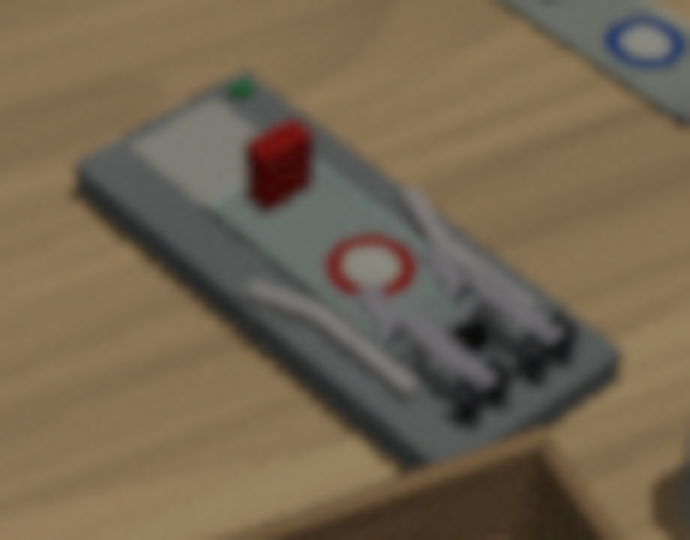

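Run:
```python
from h import *
o=r.get_obs();print(o['clock'],abs(o['dq']).max(),o['ft_force']);r.close_job()
```

```text
16.6833 0.038866414150800034 [-0.88392036  0.79360489 -0.08293987]
the job is handed in; nothing more can be done
```

I loaded the red plate onto the stage nose first and slid it under both clips to the stop. I then released it, drew the arm clear, and handed the job in at 16.7 s. I have no verdict from the system.

- **At the stop:** the push stalled at the stop and the wrist force rose to about 8–9 N. The last pictures show the nose bar at the stop, with a gap of no more than about 1.5 mm against the 4.5 mm allowed.
- **Clips:** both arms stand about 3.6–3.8 mm higher than on the empty stage, near 40 mm from the hinge. That is about 0.09 rad, which means snapped down on the glass; on top of the bar it would be 0.16. The tips show behind the nose bar.
- **Centring:** while held, the plate's edges measured within 0.5 mm of the stage's centre line. The released grip measured about 2 mm to the left, so the two disagree slightly. The rails leave only 2.5 mm either way, and 5 mm is allowed.
- **Position along the stage:** the released grip read -39 mm, where -42 mm is nominal at home. The stop rules out overshoot, so I put this down to error in my stage estimate.
- **Other readings that were off:** the gripper reported 11–12 mm on the 16 mm grip block, but the hold was firm. The slope I fitted to one clip arm from the wrist depth was too noisy to use, so I judged the clips from the top camera's before-and-after heights.
- **Surroundings:** in the last top view the blue plate and the bystanders that show are where they started. The arm partly hid the magnifier and the bobbin.

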